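# Make up two mould refit kits at the casting table

## Task

Make up the refit kits for the next cast, matching the paint marks to the trays: in the blue tray lay the blue-marked graphite ring flat in the large bay with the blue-banded thimble standing upright inside it, and stand the stopper cone upright in the small bay; in the yellow tray lay the yellow-marked ring flat with the yellow-banded thimble standing upright inside it. The parts are brittle, so set each one down gently, without dropping anything or knocking a thimble or the cone over, and leave the paste pot where it stands.

Things in the scene. Friction and masses are not known exactly. Their poses are not given: they have to be found in the camera images.
- large_ring_center (a point): Large casting ring: black graphite ring lying flat, four BLUE paint marks on its top face; outer diameter 112, bore 90 (wall 11), height 36 mm, about 0.2 kg. The point is on its axis, half-way up; z is its axis. It is too wide to span and is taken by its wall, one finger in the bore and one outside.
- small_ring_center (a point): Small casting ring: black graphite ring lying flat, four YELLOW paint marks on its top face; outer diameter 88, bore 68 (wall 10), height 36 mm, about 0.15 kg. The point is on its axis, half-way up; z is its axis. Taken by its wall like the large one.
- large_thimble_center (a point): Large thimble: off-white refractory tube standing upright with a BLUE band round its top 14 mm; tube outer diameter 48, bore 32, height 80 mm; a foot flange of diameter 56, 12 mm high, at its lower end. About 0.16 kg. The point is on its axis, half-way up (40 mm above its foot); z is its axis, up.
- small_thimble_center (a point): Small thimble: off-white refractory tube standing upright with a YELLOW band round its top 14 mm; tube outer diameter 32, bore 20, height 80 mm; a foot flange of diameter 40, 12 mm high, at its lower end. About 0.09 kg. The point is on its axis, half-way up (40 mm above its foot); z is its axis, up.
- cone_center (a point): Stopper cone: the only loose off-white solid cone, standing upright, 150 mm tall; a cylindrical base of diameter 58 and height 34 mm, then a taper from diameter 52 at 36 mm to 20 at 142 mm above the foot and a blunt tip (diameter about 29 mm at 112 mm above the foot). About 0.3 kg. The point is on its axis, half-way up (75 mm above its foot); z is its axis, up.
- kit_blue: Blue steel kit tray, fixed, 259 x 166 mm (x, y); floor 3 mm thick; rims and divider 3 mm thick, 8 mm high above the floor. Square large bay, 160 x 160 mm inside, centred at x -46.5, y 0 mm; narrow small bay, 90 (x) x 160 (y) mm inside, centred at x +81.5, y 0 mm, always on the side away from the robot. Origin: centre of its underside, on the work surface; z up.
- kit_yellow: Yellow sheet-steel kit tray, fixed, one square bay 140 x 140 mm inside (146 mm outside), centred on the tray; floor 3 mm thick, rims 8 mm high above it. Origin: centre of the tray's underside, on the work surface; z is up.
- paste_pot_center (a point): Pot of mould-release paste: grey round jar with a red lid, diameter 68, height 75 mm, 0.45 kg, loose among the stock; it is to stay where it stands. The point is on its axis, half-way up.
Not all that is in view belongs to the job. What is shaped like the part that bears large_thimble_center but pink is not meant. Leave any black look-alike of the part that bears cone_center alone.

How it is judged:
At the end, for the whole second after the job is handed in: Rings flat on their bay floors (centres within 26 mm blue, 28 mm yellow of the bay centre along each side), each thimble upright on the floor in its ring (axes within 20 mm large, 17 mm small), cone upright in the small bay (within 18 by 53 mm), all released, at rest; pot moved under 30 mm (x of large_ring_center in the frame of kit_blue between -0.0725 and -0.0205 m and y of large_ring_center in the frame of kit_blue between -0.026 and 0.026 m and height (world z) of large_ring_center between 0.015 and 0.027 m and angle between each of large_ring_center, small_ring_center, large_thimble_center, small_thimble_center, cone_center's own z axis and vertical below 0.1 rad and x of small_ring_center in the frame of kit_yellow between -0.028 and 0.028 m and y of small_ring_center in the frame of kit_yellow between -0.028 and 0.028 m and height (world z) of small_ring_center between 0.015 and 0.027 m and horizontal distance between large_thimble_center and large_ring_center below 0.02 m and height (world z) of large_thimble_center between 0.037 and 0.049 m and horizontal distance between small_thimble_center and small_ring_center below 0.017 m and height (world z) of small_thimble_center between 0.037 and 0.049 m and x of cone_center in the frame of kit_blue between 0.0635 and 0.0995 m and y of cone_center in the frame of kit_blue between -0.053 and 0.053 m and height (world z) of cone_center between 0.072 and 0.084 m and linear speed of each of large_ring, small_ring, large_thimble, small_thimble, cone below 0.02 m/s and contact force between each of large_ring, small_ring, large_thimble, small_thimble, cone and the fingers below 0.05 N and distance of paste_pot_center from where it was at the start of the episode below 0.03 m); the robot touches nothing.
It fails at once if a ring, a thimble or the cone is dropped or flung (let go and moving faster than 0.8 m/s, a fall of about 33 mm) ((contact force between large_ring and the fingers below 0.05 N and linear speed of large_ring above 0.8 m/s) or (contact force between small_ring and the fingers below 0.05 N and linear speed of small_ring above 0.8 m/s) or (contact force between large_thimble and the fingers below 0.05 N and linear speed of large_thimble above 0.8 m/s) or (contact force between small_thimble and the fingers below 0.05 N and linear speed of small_thimble above 0.8 m/s) or (contact force between cone and the fingers below 0.05 N and linear speed of cone above 0.8 m/s)).
It fails at once if a thimble or the cone is knocked over (tilted more than 0.8 rad) (angle between any of large_thimble_center, small_thimble_center, cone_center's own z axis and vertical above 0.8 rad).
It fails at once if the paste pot is shifted by more than 30 mm (distance of paste_pot_center from where it was at the start of the episode above 0.03 m).
It also fails if it takes over 128 s, if anything falls off the work surface, if the arm or the gripper's body presses on something with over 40 N, if the wrist force passes 120 N, or if a joint passes its speed limit or range.

## Robot

A 6-joint arm with a two-finger parallel gripper is mounted at the origin on the work surface. World frame = base frame: x ahead of the robot, y to its left, z up, the work surface at z = 0. Lengths are in m, angles in rad, forces in N, time in s.
With the tool pointing down it reaches from about 0.3 to 1 m from the base axis. Payload 5.1 kg.
Tool frame: the origin (TCP) lies on the centre line of the jaws, within the pads' length; the fingertips stand 25 mm ahead of it and the grasp point (between the pads) lies 6 mm ahead of it; z points along the fingers, y is the line along which they close (so a half turn about z gives the same grasp; the last joint's range is limited). The gripper opens to 95 mm and grips with 3 to 60 N. Pads are 20 mm wide; open, the fingers measure 119 mm over their backs; the gripper's body (75 mm by 180 mm) begins 59 mm behind the grasp point.
Start: joints at [-1.415, 0.124, 1.65, -0, 1.367, -0.083], TCP at [0.154, -0.632, 0.24] pointing down, gripper open.
Joint ranges: [-2.61, 2.61], [-1.02, 2.33], [0.03, 2.71], [-1.35, 4.49], [0.32, 2.68], [-2.91, 2.91]. Speed limits (rad/s): [2.57, 2.57, 3.14, 3.14, 3.14, 3.14].

## Interface

Orientations are given as a 3x3 rotation matrix whose columns are the frame's x, y, z axes.
In Python, from plant import readout, viewer, r gives the robot as it stands.
- The arm moves only by the tool drive_tool, never from a script. Its argument "increments" is a list of rows, each an object with "jaw": the closure, from 0 (fully open) to 1 (shut); "translation": the shift along the tool's x, y, z as a fraction of full scale, a list of three; "angular": the turn, a rotation vector about the tool's x, y, z as a fraction of full scale, a list of three. A call has 1 to 20 rows; each row is the pose to reach, as a shift and turn from the pose commanded when the call began, along the tool's axes at that moment, turning the shorter way round; what a row does not reach only later rows make up. Full scale, the value 1, is 0.5 m for a shift and pi rad for a turn. A row lasts 1/12 s, in which the tool goes at most 41.7 mm and 7.16 degrees, less where a joint would pass 70% of its speed; a pose out of reach is approached as far as the arm can. A call with a number of a shift or a turn outside -1 to 1 is refused whole. A call with a gripper value outside its range is refused whole. The fingers move at their own pace and stop on an object; "newtons" is the grip in N (left out, the last holds). Time passes only in rows, so rows that repeat a pose let the fingers close. It gives the time, the measured TCP pose, the force, the opening and the grip force at its end, in the units of the state.
- readout.get_state(): the state, without advancing time (a new reading comes with each control period).
- viewer.grab_frame(name): name is "side" or "top" or "wrist"; returns the picture (384x512x3 uint8, red, green, blue); there is no depth.
- viewer.calibration(name): a dict with "K" (3x3 intrinsics, pixels), "world_to_cam" (4x4, takes a point from world to camera coordinates); the wrist camera has in their place "mount" (4x4, takes a point from camera to tool coordinates, whose origin is the TCP and whose axes are the flange's). Camera axes: x right, y up, looking along -z (the intrinsics and any distortion apply to the point x, -y, -z); pixel columns grow to the right and rows downward; lengths in m; the calibration is good to about 2 mm. A picture is of the moment at which its call begins: read the wrist's pose just before it. calibration takes no time and is no camera call.
- r.sign_off(): hands the job in; it is judged then, once.
The state is a dict: "time": time; "joint_positions": joint angles; "joint_vel": joint speeds; "joint_torque": joint torques, N m; "position": TCP position; "orientation": TCP orientation; "force": force on the tool from outside, world axes, zero at the start; "torque": the same for the moment, N m; "width": finger opening in m; "grasp_force": force on a finger pad.
Only numpy, scipy, OpenCV 4.12 (cv2) and the standard library are available. Lean on these libraries where they do the work, as an engineer would, in place of code of your own. Each camera call takes 0.05 s, during which the arm holds its last target. There are 200 camera calls.

## Working session

There is one attempt and no reset: what is moved stays moved. The work goes in short steps, Python scripts to look and compute and a tool call to move; the robot and the scene stay as the last step left them, time stands still between calls to the robot, and variables do not carry over. Pictures are saved under pics/ and viewed, at most 15 in all, crops included, and the job is handed in when it is done.

Besides the shell and the picture viewer there is one more tool, called after "Emit:" as name(argument=value, ...), one argument or row to a line, values as JSON. drive_tool: Moves the arm, as the interface text tells. Its arguments: {"type":"object","properties":{"increments":{"type":"array","items":{"type":"object","properties":{"jaw":{"type":"number"},"translation":{"type":"array","items":{"type":"number","minimum":-1,"maximum":1}},"angular":{"type":"array","items":{"type":"number","minimum":-1,"maximum":1}}}}},"newtons":{"type":"number"}},"required":["increments"]}

```bash
mkdir -p pics
cat > h.py <<'E'
import numpy as np, cv2
from plant import readout, viewer, r
def grab(name,fn):
    im=viewer.grab_frame(name); cv2.imwrite('pics/'+fn,im[:,:,::-1]); return im
def ray(name,u,v,st=None):
    c=viewer.calibration(name); K=np.array(c['K'])
    d=np.linalg.solve(K,[u,v,1.]); d=np.array([d[0],-d[1],-d[2]])
    if name=='wrist':
        T=np.eye(4);T[:3,:3]=st['orientation'];T[:3,3]=st['position']; M=T@np.array(c['mount'])
    else: M=np.linalg.inv(np.array(c['world_to_cam']))
    return M[:3,3],M[:3,:3]@d
def at(name,u,v,z,st=None):
    o,d=ray(name,u,v,st); return o+d*(z-o[2])/d[2]
def proj(name,p,st=None):
    c=viewer.calibration(name); K=np.array(c['K'])
    if name=='wrist':
        T=np.eye(4);T[:3,:3]=st['orientation'];T[:3,3]=st['position']; W=np.linalg.inv(T@np.array(c['mount']))
    else: W=np.array(c['world_to_cam'])
    q=W[:3,:3]@np.array(p)+W[:3,3]; q=K@[q[0],-q[1],-q[2]]; return q[:2]/q[2]
E
python3 - <<'E'
from h import *
np.set_printoptions(precision=4,suppress=True)
for n in('top','side','wrist'):
    im=grab(n,n+'0.png'); c=viewer.calibration(n); print(n,c)
s=readout.get_state();print(s['position'],s['orientation'],s['width'],s['time'])
for n in('top','side'):
    im=cv2.imread(f'pics/{n}0.png'); cv2.imwrite(f'pics/{n}0b.png',cv2.resize(im,(800,600),interpolation=cv2.INTER_CUBIC))
E
```

```text
top {'K': array([[354.4286,   0.    , 254.1938],
       [  0.    , 354.4286, 187.3725],
       [  0.    ,   0.    ,   1.    ]]), 'world_to_cam': array([[-0.0254, -0.9994,  0.0219, -0.0031],
       [ 0.993 , -0.0227,  0.116 , -0.5786],
       [-0.1155,  0.0247,  0.993 , -0.9515],
       [ 0.    ,  0.    ,  0.    ,  1.    ]])}
side {'K': array([[384.2855,   0.    , 257.2715],
       [  0.    , 384.2855, 191.4536],
       [  0.    ,   0.    ,   1.    ]]), 'world_to_cam': array([[-0.897 , -0.4415, -0.0211,  0.5331],
       [ 0.2524, -0.5508,  0.7956, -0.2086],
       [-0.3629,  0.7083,  0.6055, -0.8126],
       [ 0.    ,  0.    ,  0.    ,  1.    ]])}
wrist {'K': array([[275.4298,   0.    , 257.007 ],
       [  0.    , 275.4298, 185.9351],
       [  0.    ,   0.    ,   1.    ]]), 'mount': array([[-0.0008,  0.9689,  0.2473,  0.0692],
       [ 1.    ,  0.0007,  0.0007,  0.0001],
       [ 0.0005,  0.2473, -0.9689, -0.144 ],
       [ 0.    ,  0.    ,  0.    ,  1.    ]])}
[ 0.1536 -0.6311  0.2387] [[ 0.9716  0.2365 -0.0003]
 [ 0.2365 -0.9716  0.0015]
 [ 0.0001 -0.0016 -1.    ]] 0.0953697063202474 0.15
```

View pics/top0b.png

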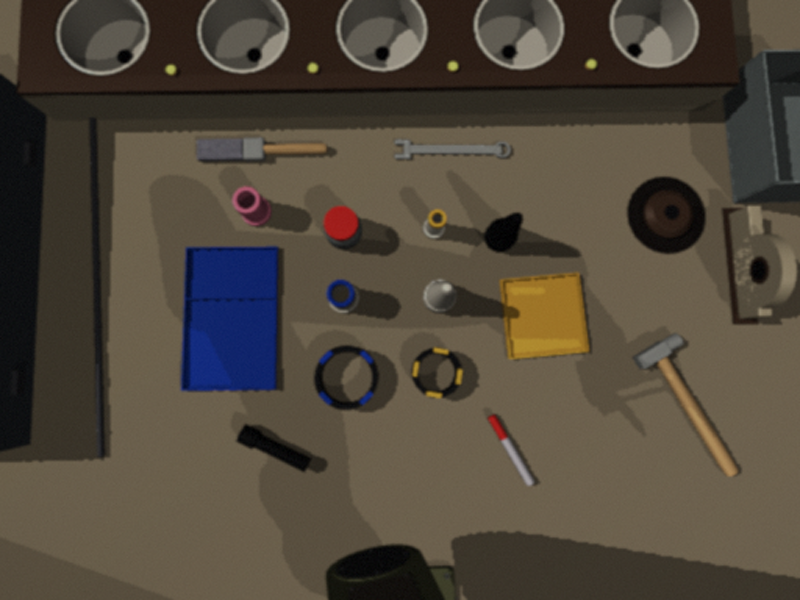

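View pics/side0b.png

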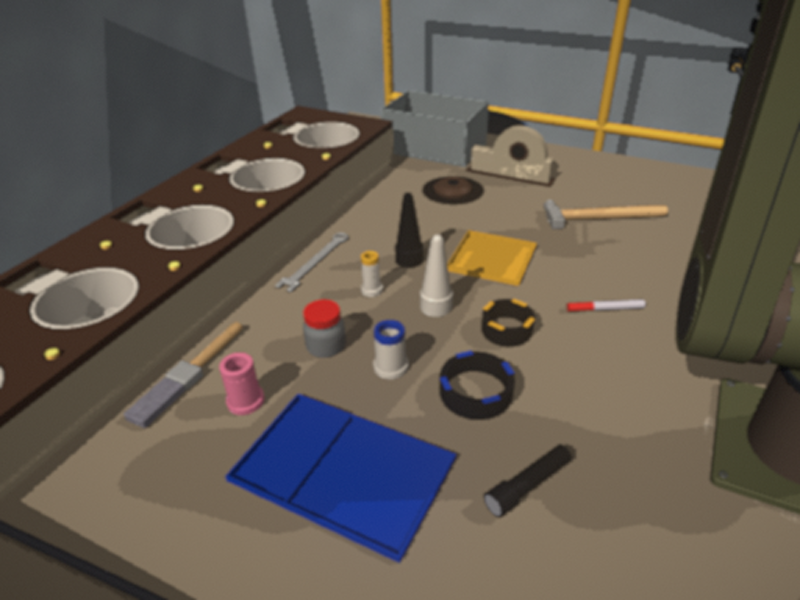

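The pictures show the following, in top-view pixels at 800 px wide:
- **Thimbles:** two are shaped like the large one. The one at (342,295) has the blue band, so it is meant; the pink one at (250,205) is not. The small thimble is at (437,222).
- **Cones:** the off-white one at (440,295) is meant. The black one at (505,232) is the look-alike.
- **Rings:** blue-marked at (346,377), yellow-marked at (438,373).
- **Trays and pot:** blue tray at (230,318), yellow tray at (545,316), pot at (342,226).

I'll confirm these in an enlarged crop.

Run:
```python
import cv2
im=cv2.imread('pics/top0.png')
cv2.imwrite('pics/c1.png',cv2.resize(im[110:280,110:310],None,fx=3.5,fy=3.5,interpolation=cv2.INTER_CUBIC))
cv2.imwrite('pics/c2.png',cv2.resize(im[110:280,200:400],None,fx=3.5,fy=3.5,interpolation=cv2.INTER_CUBIC))
```

```text
(no output)
```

View pics/c1.png

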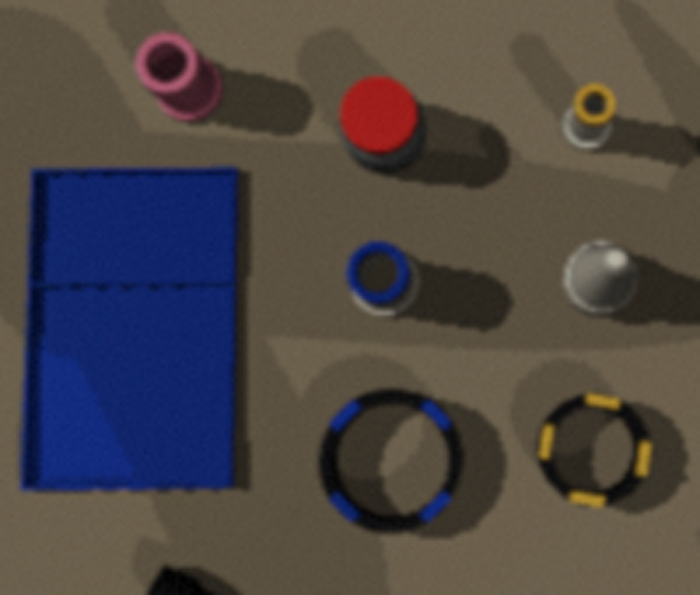

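View pics/c2.png

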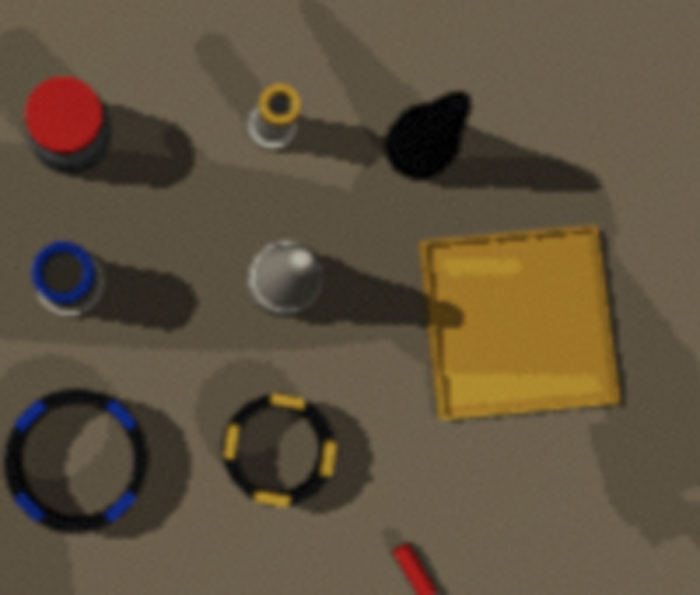

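Run:
```python
from h import *
np.set_printoptions(precision=4,suppress=True)
def c(x,y,z,ox): return at('top',ox+(x+.5)/3.5-.5,110+(y+.5)/3.5-.5,z)
for n,a in dict(bring=(391.5,461,.036,110),yring=(595,450,.036,110),bth=(379,273,.08,110),yth=(594,105,.08,110),pot=(380,115,.075,110),cone=(616,258,.15,110),coneb=(600,277,.03,110),pink=(166,63,.08,110),blackbase=(422,142,.03,200)).items(): print(n,c(*a))
B=np.array([c(x,y,.011,110) for x,y in((34,169),(238,168),(235,489),(23,488))]);Y=np.array([c(x,y,.011,200) for x,y in((421,240),(598,226),(622,404),(440,418))])
for P in(B,Y):
    print(P,P.mean(0)); 
    for i in range(4): d=P[(i+1)%4]-P[i]; print(np.linalg.norm(d),np.degrees(np.arctan2(d[1],d[0])))
print(ray('top',256,192)[0])
```

```text
bring [0.4324 0.0756 0.036 ]
yring [ 0.4367 -0.083   0.036 ]
bth [0.5745 0.0799 0.08  ]
yth [ 0.7009 -0.0871  0.08  ]
pot [0.6976 0.0778 0.075 ]
cone [ 0.573  -0.0918  0.15  ]
coneb [ 0.5731 -0.0922  0.03  ]
pink [0.7404 0.2407 0.08  ]
blackbase [ 0.6806 -0.2072  0.03  ]
[[0.6742 0.3642 0.011 ]
 [0.6716 0.199  0.011 ]
 [0.4129 0.2015 0.011 ]
 [0.4181 0.3681 0.011 ]] [0.5442 0.2832 0.011 ]
0.16523780449604647 -90.91615991016039
0.2587303308162043 179.4477757462701
0.1667207444319469 88.20290720405501
0.2561619144384559 -0.8758595661523809
[[ 0.6031 -0.2067  0.011 ]
 [ 0.6115 -0.3534  0.011 ]
 [ 0.4656 -0.3636  0.011 ]
 [ 0.4582 -0.2152  0.011 ]] [ 0.5346 -0.2847  0.011 ]
0.14691871604800555 -86.7398371084461
0.14620900597246786 -175.97409006400488
0.1485830064372437 92.88211800586436
0.14521588127553575 3.375744524137577
[0.4646 0.0072 1.0121]
```

Emit:
drive_tool(
  increments=[
    {"jaw": 0.3,"translation": [0.2,-0.21,0.02],"angular": [0,0,0.02]},
    {"jaw": 0.3,"translation": [0.4,-0.43,0.04],"angular": [0,0,0.04]},
    {"jaw": 0.3,"translation": [0.6,-0.64,0.06],"angular": [0,0,0.06]},
    {"jaw": 0.3,"translation": [0.791,-0.855,0.077],"angular": [0,0,0.076]},
    {"jaw": 0.3,"translation": [0.791,-0.855,0.077],"angular": [0,0,0.076]},
    {"jaw": 0.3,"translation": [0.791,-0.855,0.077],"angular": [0,0,0.076]},
    {"jaw": 0.3,"translation": [0.791,-0.855,0.077],"angular": [0,0,0.076]},
    {"jaw": 0.3,"translation": [0.791,-0.855,0.077],"angular": [0,0,0.076]},
    {"jaw": 0.3,"translation": [0.791,-0.855,0.077],"angular": [0,0,0.076]},
    {"jaw": 0.3,"translation": [0.791,-0.855,0.077],"angular": [0,0,0.076]},
    {"jaw": 0.3,"translation": [0.791,-0.855,0.077],"angular": [0,0,0.076]},
    {"jaw": 0.3,"translation": [0.791,-0.855,0.077],"angular": [0,0,0.076]},
    {"jaw": 0.3,"translation": [0.791,-0.855,0.077],"angular": [0,0,0.076]},
    {"jaw": 0.3,"translation": [0.791,-0.855,0.077],"angular": [0,0,0.076]},
    {"jaw": 0.3,"translation": [0.791,-0.855,0.077],"angular": [0,0,0.076]},
    {"jaw": 0.3,"translation": [0.791,-0.855,0.077],"angular": [0,0,0.076]},
    {"jaw": 0.3,"translation": [0.791,-0.855,0.077],"angular": [0,0,0.076]},
    {"jaw": 0.3,"translation": [0.791,-0.855,0.077],"angular": [0,0,0.076]},
    {"jaw": 0.3,"translation": [0.791,-0.855,0.077],"angular": [0,0,0.076]},
    {"jaw": 0.3,"translation": [0.791,-0.855,0.077],"angular": [0,0,0.076]},
  ],
  newtons=40,
)

```text
time: 1.82
position: [0.4365, -0.1238, 0.2012]
orientation: [[1.0, -0.003, 0.0], [-0.003, -1.0, -0.0], [0.0, 0.0, -1.0]]
force: [0.4, 0.2, 0.2]
width: 0.0666
grasp_force: 0.0
```

Run:
```python
from h import *
s=readout.get_state(); im=grab('wrist','w1.png')
b=cv2.resize(im[:,:,::-1],(800,600),interpolation=cv2.INTER_CUBIC)
# overlay predicted outlines
for (x,y,z,rad) in((.4367,-.083,.036,.044),(.573,-.092,.034,.029),(.4324,.0756,.036,.056),(.5745,.0799,.08,.024)):
    for a in np.linspace(0,2*np.pi,40):
        u=proj('wrist',[x+rad*np.cos(a),y+rad*np.sin(a),z],s)*1.5625
        cv2.circle(b,tuple(int(k) for k in u),1,(0,255,0),-1)
cv2.imwrite('pics/w1b.png',b)
print(at('top',200+458.5/3.5-.5,110+103.5/3.5-.5,.15))
```

```text
[ 0.68208167 -0.20818241  0.15      ]
```

View pics/w1b.png

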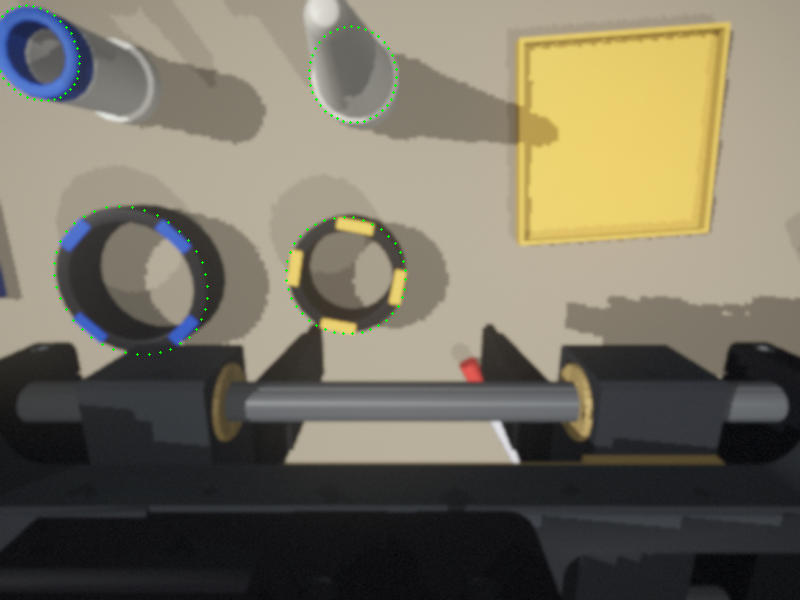

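The overlays fit: yellow ring outline at (347,275), cone base at (353,75), blue ring at (132,280). I'll descend onto the yellow ring's wall.

Emit:
drive_tool(
  increments=[
    {"jaw": 0.3,"translation": [0,-0.004,0.06],"angular": [0,0,0]},
    {"jaw": 0.3,"translation": [0,-0.004,0.12],"angular": [0,0,0]},
    {"jaw": 0.3,"translation": [0,-0.004,0.18],"angular": [0,0,0]},
    {"jaw": 0.3,"translation": [0,-0.004,0.23],"angular": [0,0,0]},
    {"jaw": 0.3,"translation": [0,-0.004,0.27],"angular": [0,0,0]},
    {"jaw": 0.3,"translation": [0,-0.004,0.3],"angular": [0,0,0]},
    {"jaw": 0.3,"translation": [0,-0.004,0.32],"angular": [0,0,0]},
    {"jaw": 0.3,"translation": [0,-0.004,0.33],"angular": [0,0,0]},
    {"jaw": 0.3,"translation": [0,-0.004,0.33],"angular": [0,0,0]},
    {"jaw": 0.6,"translation": [0,-0.004,0.33],"angular": [0,0,0]},
    {"jaw": 0.7,"translation": [0,-0.004,0.33],"angular": [0,0,0]},
    {"jaw": 0.8,"translation": [0,-0.004,0.33],"angular": [0,0,0]},
    {"jaw": 0.85,"translation": [0,-0.004,0.33],"angular": [0,0,0]},
    {"jaw": 0.9,"translation": [0,-0.004,0.33],"angular": [0,0,0]},
    {"jaw": 0.95,"translation": [0,-0.004,0.33],"angular": [0,0,0]},
    {"jaw": 1,"translation": [0,-0.004,0.33],"angular": [0,0,0]},
    {"jaw": 1,"translation": [0,-0.004,0.33],"angular": [0,0,0]},
    {"jaw": 1,"translation": [0,-0.004,0.33],"angular": [0,0,0]},
    {"jaw": 1,"translation": [0,-0.004,0.33],"angular": [0,0,0]},
  ],
  newtons=40,
)

```text
time: 3.45
position: [0.4369, -0.1207, 0.0362]
orientation: [[1.0, -0.0, 0.0], [-0.0, -1.0, -0.0], [0.0, 0.0, -1.0]]
force: [0.1, -0.7, 0.5]
width: 0.0113
grasp_force: 38.4
```

Emit:
drive_tool(
  increments=[
    {"jaw": 1,"translation": [0,0,-0.02]},
    {"jaw": 1,"translation": [0,0,-0.05]},
    {"jaw": 1,"translation": [0,0,-0.09]},
    {"jaw": 1,"translation": [0.005,0.02,-0.13]},
    {"jaw": 1,"translation": [0.015,0.05,-0.16]},
    {"jaw": 1,"translation": [0.03,0.09,-0.18]},
    {"jaw": 1,"translation": [0.055,0.13,-0.18]},
    {"jaw": 1,"translation": [0.08,0.17,-0.18]},
    {"jaw": 1,"translation": [0.105,0.21,-0.18]},
    {"jaw": 1,"translation": [0.13,0.25,-0.18]},
    {"jaw": 1,"translation": [0.15,0.29,-0.18]},
    {"jaw": 1,"translation": [0.17,0.33,-0.18]},
    {"jaw": 1,"translation": [0.185,0.37,-0.18]},
    {"jaw": 1,"translation": [0.195,0.395,-0.17]},
    {"jaw": 1,"translation": [0.195,0.404,-0.14]},
    {"jaw": 1,"translation": [0.195,0.404,-0.11]},
    {"jaw": 1,"translation": [0.195,0.404,-0.08]},
    {"jaw": 1,"translation": [0.195,0.404,-0.06]},
    {"jaw": 1,"translation": [0.195,0.404,-0.05]},
    {"jaw": 1,"translation": [0.195,0.404,-0.05]},
  ],
)

```text
schema error: expected keys jaw, translation, angular
```

Run:
```python
from h import *
s=readout.get_state(); print(s['position'],s['force'],s['width'])
a=grab('side','s1.png')[100:230,240:400,::-1]
cv2.imwrite('pics/s1b.png',cv2.resize(a,None,fx=4,fy=4,interpolation=cv2.INTER_CUBIC))
```

```text
[ 0.43690708 -0.1206521   0.03616061] [ 0.06565542 -0.67039974  0.5486365 ] 0.011252762803495398
```

View pics/s1b.png

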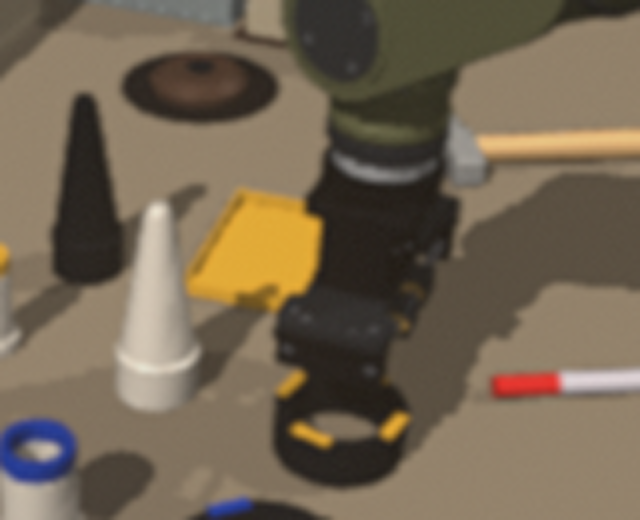

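The move was refused because every row needs the angular key. The ring, seen at crop (340,430), is held by its wall and still on the table. I'm sending the move again.

Emit:
drive_tool(
  increments=[
    {"jaw": 1,"translation": [0,0,-0.02],"angular": [0,0,0]},
    {"jaw": 1,"translation": [0,0,-0.05],"angular": [0,0,0]},
    {"jaw": 1,"translation": [0,0,-0.09],"angular": [0,0,0]},
    {"jaw": 1,"translation": [0.005,0.02,-0.13],"angular": [0,0,0]},
    {"jaw": 1,"translation": [0.015,0.05,-0.16],"angular": [0,0,0]},
    {"jaw": 1,"translation": [0.03,0.09,-0.18],"angular": [0,0,0]},
    {"jaw": 1,"translation": [0.055,0.13,-0.18],"angular": [0,0,0]},
    {"jaw": 1,"translation": [0.08,0.17,-0.18],"angular": [0,0,0]},
    {"jaw": 1,"translation": [0.105,0.21,-0.18],"angular": [0,0,0]},
    {"jaw": 1,"translation": [0.13,0.25,-0.18],"angular": [0,0,0]},
    {"jaw": 1,"translation": [0.15,0.29,-0.18],"angular": [0,0,0]},
    {"jaw": 1,"translation": [0.17,0.33,-0.18],"angular": [0,0,0]},
    {"jaw": 1,"translation": [0.185,0.37,-0.18],"angular": [0,0,0]},
    {"jaw": 1,"translation": [0.195,0.395,-0.17],"angular": [0,0,0]},
    {"jaw": 1,"translation": [0.195,0.404,-0.14],"angular": [0,0,0]},
    {"jaw": 1,"translation": [0.195,0.404,-0.11],"angular": [0,0,0]},
    {"jaw": 1,"translation": [0.195,0.404,-0.08],"angular": [0,0,0]},
    {"jaw": 1,"translation": [0.195,0.404,-0.06],"angular": [0,0,0]},
    {"jaw": 1,"translation": [0.195,0.404,-0.05],"angular": [0,0,0]},
    {"jaw": 1,"translation": [0.195,0.404,-0.05],"angular": [0,0,0]},
  ],
)

```text
time: 5.17
position: [0.533, -0.3214, 0.059]
orientation: [[1.0, 0.0, -0.003], [0.0, -1.0, 0.002], [-0.003, -0.002, -1.0]]
force: [-0.2, -0.7, -2.2]
width: 0.011
grasp_force: 38.4
```

Run:
```python
from h import *
s=readout.get_state(); print(s['position'],s['force'],s['width'])
a=grab('side','s2.png')[100:230,240:400,::-1]
cv2.imwrite('pics/s2b.png',cv2.resize(a,None,fx=4,fy=4,interpolation=cv2.INTER_CUBIC))
```

```text
[ 0.53301994 -0.3213529   0.05897657] [-0.19195887 -0.6820479  -2.19909095] 0.01099417686714749
```

View pics/s2b.png

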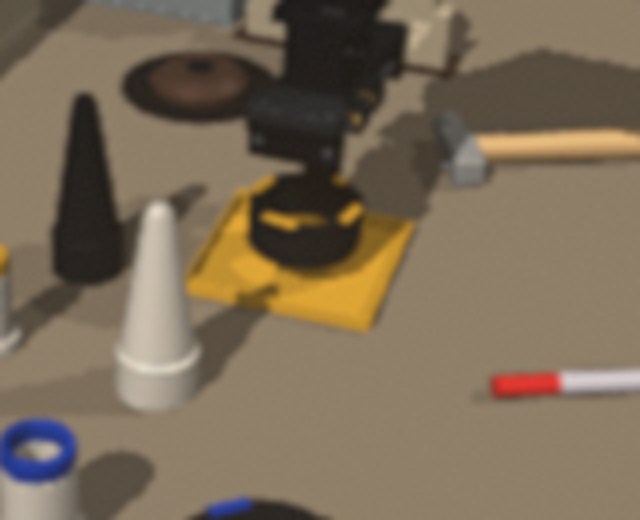

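Emit:
drive_tool(
  increments=[
    {"jaw": 1,"translation": [0,0,0.01],"angular": [0,0,0]},
    {"jaw": 1,"translation": [0,0,0.02],"angular": [0,0,0]},
    {"jaw": 1,"translation": [0,0,0.028],"angular": [0,0,0]},
    {"jaw": 1,"translation": [0,0,0.034],"angular": [0,0,0]},
    {"jaw": 1,"translation": [0,0,0.038],"angular": [0,0,0]},
    {"jaw": 1,"translation": [0,0,0.038],"angular": [0,0,0]},
    {"jaw": 1,"translation": [0,0,0.038],"angular": [0,0,0]},
  ],
)

```text
time: 5.8
position: [0.5343, -0.3226, 0.042]
orientation: [[1.0, 0.0, -0.0], [0.0, -1.0, 0.0], [-0.0, -0.0, -1.0]]
force: [0.5, -1.3, -2.2]
width: 0.011
grasp_force: 38.4
```

Emit:
drive_tool(
  increments=[
    {"jaw": 1,"translation": [0,0,0.002],"angular": [0,0,0]},
    {"jaw": 1,"translation": [0,0,0.004],"angular": [0,0,0]},
    {"jaw": 1,"translation": [0,0,0.005],"angular": [0,0,0]},
    {"jaw": 1,"translation": [0,0,0.006],"angular": [0,0,0]},
    {"jaw": 1,"translation": [0,0,0.006],"angular": [0,0,0]},
    {"jaw": 1,"translation": [0,0,0.006],"angular": [0,0,0]},
  ],
  newtons=15,
)

```text
time: 6.3
position: [0.5345, -0.3227, 0.0394]
orientation: [[1.0, 0.0, 0.0], [0.0, -1.0, -0.0], [0.0, 0.0, -1.0]]
force: [-0.9, -0.7, -0.8]
width: 0.0117
grasp_force: 15.4
```

Emit:
drive_tool(
  increments=[
    {"jaw": 0.8,"translation": [0,0,0],"angular": [0,0,0]},
    {"jaw": 0.7,"translation": [0,0,0],"angular": [0,0,0]},
    {"jaw": 0.7,"translation": [0,0,0],"angular": [0,0,0]},
    {"jaw": 0.7,"translation": [0,0,-0.02],"angular": [0,0,0]},
    {"jaw": 0.7,"translation": [0,0,-0.06],"angular": [0,0,0]},
    {"jaw": 0.7,"translation": [0,0,-0.13],"angular": [0,0,0]},
    {"jaw": 0.5,"translation": [0,0,-0.2],"angular": [0,0,0]},
    {"jaw": 0.3,"translation": [-0.04,0,-0.27],"angular": [0,0,0]},
    {"jaw": 0.3,"translation": [-0.1,-0.05,-0.32],"angular": [0,0,0]},
    {"jaw": 0.3,"translation": [-0.16,-0.1,-0.32],"angular": [0,0,0]},
    {"jaw": 0.3,"translation": [-0.2,-0.16,-0.32],"angular": [0,0,0]},
    {"jaw": 0.3,"translation": [-0.204,-0.24,-0.32],"angular": [0,0,0]},
    {"jaw": 0.3,"translation": [-0.204,-0.32,-0.32],"angular": [0,0,0]},
    {"jaw": 0.3,"translation": [-0.204,-0.4,-0.32],"angular": [0,0,0]},
    {"jaw": 0.3,"translation": [-0.204,-0.48,-0.32],"angular": [0,0,0]},
    {"jaw": 0.3,"translation": [-0.204,-0.56,-0.32],"angular": [0,0,0]},
    {"jaw": 0.3,"translation": [-0.204,-0.64,-0.32],"angular": [0,0,0]},
    {"jaw": 0.3,"translation": [-0.204,-0.72,-0.32],"angular": [0,0,0]},
    {"jaw": 0.3,"translation": [-0.204,-0.8,-0.32],"angular": [0,0,0]},
    {"jaw": 0.3,"translation": [-0.204,-0.88,-0.32],"angular": [0,0,0]},
  ],
)

```text
time: 7.97
position: [0.4321, 0.1194, 0.2005]
orientation: [[1.0, 0.0, 0.002], [0.0, -1.0, 0.0], [0.002, -0.0, -1.0]]
force: [0.8, -0.4, -0.2]
width: 0.0666
grasp_force: 0.0
```

Run:
```python
from h import *
s=readout.get_state(); print(s['position'],s['width'])
a=grab('top','t2.png')[150:280,180:400,::-1]
cv2.imwrite('pics/t2b.png',cv2.resize(a,None,fx=3.5,fy=3.5,interpolation=cv2.INTER_CUBIC))
```

```text
[0.43206688 0.11940029 0.20051084] 0.0665770391855649
```

View pics/t2b.png

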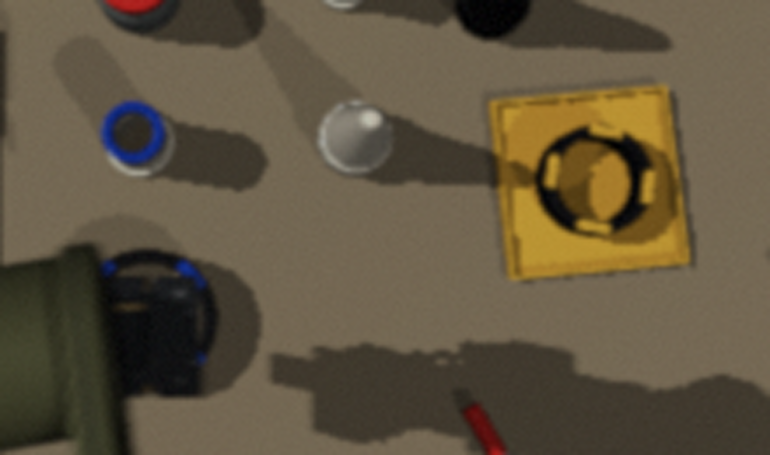

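The yellow ring lies flat in its tray at crop (595,180), with the tray centre at about (592,183). Next is the blue ring.

Emit:
drive_tool(
  increments=[
    {"jaw": 0.3,"translation": [0,-0.013,0.06],"angular": [0,0,0]},
    {"jaw": 0.3,"translation": [0,-0.013,0.12],"angular": [0,0,0]},
    {"jaw": 0.3,"translation": [0,-0.013,0.18],"angular": [0,0,0]},
    {"jaw": 0.3,"translation": [0,-0.013,0.23],"angular": [0,0,0]},
    {"jaw": 0.3,"translation": [0,-0.013,0.27],"angular": [0,0,0]},
    {"jaw": 0.3,"translation": [0,-0.013,0.3],"angular": [0,0,0]},
    {"jaw": 0.3,"translation": [0,-0.013,0.32],"angular": [0,0,0]},
    {"jaw": 0.3,"translation": [0,-0.013,0.329],"angular": [0,0,0]},
    {"jaw": 0.3,"translation": [0,-0.013,0.329],"angular": [0,0,0]},
    {"jaw": 0.6,"translation": [0,-0.013,0.329],"angular": [0,0,0]},
    {"jaw": 0.7,"translation": [0,-0.013,0.329],"angular": [0,0,0]},
    {"jaw": 0.8,"translation": [0,-0.013,0.329],"angular": [0,0,0]},
    {"jaw": 0.85,"translation": [0,-0.013,0.329],"angular": [0,0,0]},
    {"jaw": 0.9,"translation": [0,-0.013,0.329],"angular": [0,0,0]},
    {"jaw": 0.95,"translation": [0,-0.013,0.329],"angular": [0,0,0]},
    {"jaw": 1,"translation": [0,-0.013,0.329],"angular": [0,0,0]},
    {"jaw": 1,"translation": [0,-0.013,0.329],"angular": [0,0,0]},
    {"jaw": 1,"translation": [0,-0.013,0.329],"angular": [0,0,0]},
    {"jaw": 1,"translation": [0,-0.013,0.329],"angular": [0,0,0]},
  ],
  newtons=45,
)

```text
time: 9.6
position: [0.4325, 0.124, 0.0347]
orientation: [[1.0, -0.0, 0.0], [-0.0, -1.0, 0.0], [0.0, -0.0, -1.0]]
force: [-0.3, 0.2, 0.8]
width: 0.0118
grasp_force: 43.5
```

Emit:
drive_tool(
  increments=[
    {"jaw": 1,"translation": [0,0,-0.02],"angular": [0,0,0]},
    {"jaw": 1,"translation": [0,0,-0.05],"angular": [0,0,0]},
    {"jaw": 1,"translation": [0,0,-0.09],"angular": [0,0,0]},
    {"jaw": 1,"translation": [0.003,-0.02,-0.13],"angular": [0,0,0]},
    {"jaw": 1,"translation": [0.01,-0.05,-0.16],"angular": [0,0,0]},
    {"jaw": 1,"translation": [0.02,-0.09,-0.18],"angular": [0,0,0]},
    {"jaw": 1,"translation": [0.035,-0.13,-0.18],"angular": [0,0,0]},
    {"jaw": 1,"translation": [0.05,-0.17,-0.18],"angular": [0,0,0]},
    {"jaw": 1,"translation": [0.065,-0.21,-0.18],"angular": [0,0,0]},
    {"jaw": 1,"translation": [0.08,-0.25,-0.18],"angular": [0,0,0]},
    {"jaw": 1,"translation": [0.095,-0.29,-0.18],"angular": [0,0,0]},
    {"jaw": 1,"translation": [0.11,-0.33,-0.18],"angular": [0,0,0]},
    {"jaw": 1,"translation": [0.12,-0.37,-0.18],"angular": [0,0,0]},
    {"jaw": 1,"translation": [0.13,-0.4,-0.17],"angular": [0,0,0]},
    {"jaw": 1,"translation": [0.13,-0.42,-0.14],"angular": [0,0,0]},
    {"jaw": 1,"translation": [0.13,-0.42,-0.1],"angular": [0,0,0]},
    {"jaw": 1,"translation": [0.13,-0.42,-0.06],"angular": [0,0,0]},
    {"jaw": 1,"translation": [0.13,-0.42,-0.035],"angular": [0,0,0]},
    {"jaw": 1,"translation": [0.13,-0.42,-0.02],"angular": [0,0,0]},
    {"jaw": 1,"translation": [0.13,-0.42,-0.02],"angular": [0,0,0]},
  ],
)

```text
time: 11.27
position: [0.496, 0.333, 0.0426]
orientation: [[1.0, -0.0, -0.004], [-0.0, -1.0, -0.002], [-0.004, 0.002, -1.0]]
force: [-0.8, -1.4, -1.7]
width: 0.0121
grasp_force: 43.4
```

Emit:
drive_tool(
  increments=[
    {"jaw": 1,"translation": [0,0,0],"angular": [0,0,0]},
    {"jaw": 1,"translation": [0,0,0],"angular": [0,0,0]},
  ],
)

```text
time: 11.43
position: [0.4983, 0.3342, 0.0461]
orientation: [[1.0, -0.0, 0.002], [-0.0, -1.0, 0.001], [0.002, -0.001, -1.0]]
force: [1.0, 0.1, -1.4]
width: 0.0118
grasp_force: 43.4
```

Emit:
drive_tool(
  increments=[
    {"jaw": 1,"translation": [0,0,0.004],"angular": [0,0,0]},
    {"jaw": 1,"translation": [0,0,0.008],"angular": [0,0,0]},
    {"jaw": 1,"translation": [0,0,0.01],"angular": [0,0,0]},
    {"jaw": 1,"translation": [0,0,0.012],"angular": [0,0,0]},
    {"jaw": 1,"translation": [0,0,0.013],"angular": [0,0,0]},
    {"jaw": 1,"translation": [0,0,0.013],"angular": [0,0,0]},
    {"jaw": 1,"translation": [0,0,0.013],"angular": [0,0,0]},
  ],
  newtons=20,
)

```text
time: 12.02
position: [0.4974, 0.3338, 0.0382]
orientation: [[1.0, 0.0, 0.0], [0.0, -1.0, -0.0], [0.0, 0.0, -1.0]]
force: [-0.3, 0.6, -1.8]
width: 0.0125
grasp_force: 20.4
```

Emit:
drive_tool(
  increments=[
    {"jaw": 1,"translation": [0,0,0.002],"angular": [0,0,0]},
    {"jaw": 1,"translation": [0,0,0.002],"angular": [0,0,0]},
    {"jaw": 0.8,"translation": [0,0,0.002],"angular": [0,0,0]},
    {"jaw": 0.7,"translation": [0,0,0.002],"angular": [0,0,0]},
    {"jaw": 0.7,"translation": [0,0,0.002],"angular": [0,0,0]},
    {"jaw": 0.7,"translation": [0,0,-0.02],"angular": [0,0,0]},
    {"jaw": 0.7,"translation": [0,0,-0.06],"angular": [0,0,0]},
    {"jaw": 0.5,"translation": [0,0,-0.13],"angular": [0,0,0]},
    {"jaw": 0.3,"translation": [0,0,-0.2],"angular": [0,0,0]},
    {"jaw": 0.15,"translation": [0,0.03,-0.25],"angular": [0,0,0]},
    {"jaw": 0.15,"translation": [0.02,0.08,-0.28],"angular": [0,0,0]},
    {"jaw": 0.15,"translation": [0.04,0.14,-0.28],"angular": [0,0,0]},
    {"jaw": 0.15,"translation": [0.06,0.21,-0.28],"angular": [0,0,0]},
    {"jaw": 0.15,"translation": [0.085,0.28,-0.28],"angular": [0,0,0]},
    {"jaw": 0.15,"translation": [0.11,0.35,-0.28],"angular": [0,0,0]},
    {"jaw": 0.15,"translation": [0.13,0.42,-0.28],"angular": [0,0,0]},
    {"jaw": 0.15,"translation": [0.15,0.48,-0.28],"angular": [0,0,0]},
    {"jaw": 0.15,"translation": [0.154,0.508,-0.28],"angular": [0,0,0]},
    {"jaw": 0.15,"translation": [0.154,0.508,-0.28],"angular": [0,0,0]},
    {"jaw": 0.15,"translation": [0.154,0.508,-0.28],"angular": [0,0,0]},
  ],
)

```text
time: 13.68
position: [0.5743, 0.0798, 0.1786]
orientation: [[1.0, -0.001, 0.0], [-0.001, -1.0, 0.001], [0.0, -0.001, -1.0]]
force: [0.1, 0.4, -0.4]
width: 0.081
grasp_force: 0.0
```

Run:
```python
from h import *
s=readout.get_state(); print(s['position'],s['width'],s['force'])
a=grab('top','t3.png')[140:270,100:280,::-1]
cv2.imwrite('pics/t3b.png',cv2.resize(a,None,fx=4,fy=4,interpolation=cv2.INTER_CUBIC))
print(at('top',180+595.5/3.5-.5,150+180.5/3.5-.5,.039))
```

```text
[0.57433884 0.07975162 0.17858733] 0.08096767726745552 [ 0.05702988  0.39057812 -0.38439209]
[ 0.53353915 -0.28030447  0.039     ]
```

View pics/t3b.png

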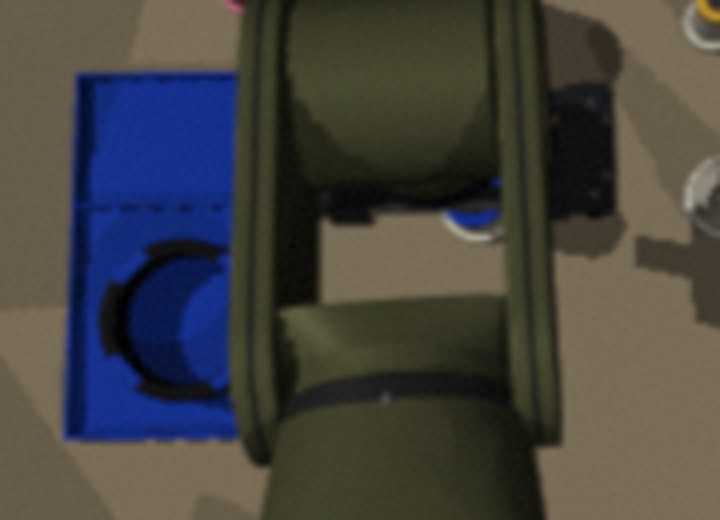

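The blue ring lies in its bay, centred at about crop (182,321). I'm taking the large thimble now.

Emit:
drive_tool(
  increments=[
    {"jaw": 0.15,"translation": [0,0,0.04],"angular": [0,0,0]},
    {"jaw": 0.15,"translation": [0,0,0.08],"angular": [0,0,0]},
    {"jaw": 0.15,"translation": [0,0,0.12],"angular": [0,0,0]},
    {"jaw": 0.15,"translation": [0,0,0.16],"angular": [0,0,0]},
    {"jaw": 0.15,"translation": [0,0,0.19],"angular": [0,0,0]},
    {"jaw": 0.15,"translation": [0,0,0.21],"angular": [0,0,0]},
    {"jaw": 0.15,"translation": [0,0,0.221],"angular": [0,0,0]},
    {"jaw": 0.15,"translation": [0,0,0.221],"angular": [0,0,0]},
    {"jaw": 0.25,"translation": [0,0,0.221],"angular": [0,0,0]},
    {"jaw": 0.35,"translation": [0,0,0.221],"angular": [0,0,0]},
    {"jaw": 0.4,"translation": [0,0,0.221],"angular": [0,0,0]},
    {"jaw": 0.45,"translation": [0,0,0.221],"angular": [0,0,0]},
    {"jaw": 0.5,"translation": [0,0,0.221],"angular": [0,0,0]},
    {"jaw": 0.55,"translation": [0,0,0.221],"angular": [0,0,0]},
    {"jaw": 0.6,"translation": [0,0,0.221],"angular": [0,0,0]},
    {"jaw": 0.7,"translation": [0,0,0.221],"angular": [0,0,0]},
    {"jaw": 1,"translation": [0,0,0.221],"angular": [0,0,0]},
    {"jaw": 1,"translation": [0,0,0.221],"angular": [0,0,0]},
    {"jaw": 1,"translation": [0,0,0.221],"angular": [0,0,0]},
  ],
  newtons=25,
)

```text
time: 15.32
position: [0.5747, 0.0799, 0.0682]
orientation: [[1.0, -0.0, 0.001], [-0.0, -1.0, 0.0], [0.001, -0.0, -1.0]]
force: [-0.8, 0.0, 4.6]
width: 0.0477
grasp_force: 25.0
```

Emit:
drive_tool(
  increments=[
    {"jaw": 1,"translation": [0,0,-0.01],"angular": [0,0,0]},
    {"jaw": 1,"translation": [0,0,-0.03],"angular": [0,0,0]},
    {"jaw": 1,"translation": [0,0,-0.06],"angular": [0,0,0]},
    {"jaw": 1,"translation": [0,0,-0.1],"angular": [0,0,0]},
    {"jaw": 1,"translation": [0,-0.01,-0.14],"angular": [0,0,0]},
    {"jaw": 1,"translation": [-0.01,-0.03,-0.165],"angular": [0,0,0]},
    {"jaw": 1,"translation": [-0.02,-0.06,-0.17],"angular": [0,0,0]},
    {"jaw": 1,"translation": [-0.035,-0.1,-0.17],"angular": [0,0,0]},
    {"jaw": 1,"translation": [-0.05,-0.14,-0.17],"angular": [0,0,0]},
    {"jaw": 1,"translation": [-0.07,-0.18,-0.17],"angular": [0,0,0]},
    {"jaw": 1,"translation": [-0.085,-0.22,-0.17],"angular": [0,0,0]},
    {"jaw": 1,"translation": [-0.1,-0.26,-0.17],"angular": [0,0,0]},
    {"jaw": 1,"translation": [-0.115,-0.3,-0.17],"angular": [0,0,0]},
    {"jaw": 1,"translation": [-0.13,-0.34,-0.17],"angular": [0,0,0]},
    {"jaw": 1,"translation": [-0.143,-0.375,-0.17],"angular": [0,0,0]},
    {"jaw": 1,"translation": [-0.15,-0.397,-0.17],"angular": [0,0,0]},
    {"jaw": 1,"translation": [-0.154,-0.408,-0.17],"angular": [0,0,0]},
    {"jaw": 1,"translation": [-0.154,-0.408,-0.17],"angular": [0,0,0]},
    {"jaw": 1,"translation": [-0.154,-0.408,-0.17],"angular": [0,0,0]},
  ],
)

```text
time: 16.9
position: [0.4973, 0.2836, 0.1526]
orientation: [[1.0, 0.0, -0.0], [0.0, -1.0, -0.001], [-0.0, 0.001, -1.0]]
force: [1.3, 0.8, -1.2]
width: 0.0475
grasp_force: 25.0
```

Run:
```python
from h import *
s=readout.get_state(); print(s['position'],s['width'],s['force'])
im=grab('wrist','w2.png')
b=cv2.resize(im[:,:,::-1],(800,600),interpolation=cv2.INTER_CUBIC)
for (x,y,z,rad) in((.4976,.2837,.039,.056),(.4976,.2837,.15,.024)):
    for a in np.linspace(0,2*np.pi,60):
        u=proj('wrist',[x+rad*np.cos(a),y+rad*np.sin(a),z],s)*1.5625
        cv2.circle(b,tuple(int(k) for k in u),1,(0,255,0),-1)
cv2.imwrite('pics/w2b.png',b)
```

```text
[0.49728725 0.28364785 0.15258361] 0.04749690883647478 [ 1.32895229  0.83612713 -1.23109636]
```

View pics/w2b.png

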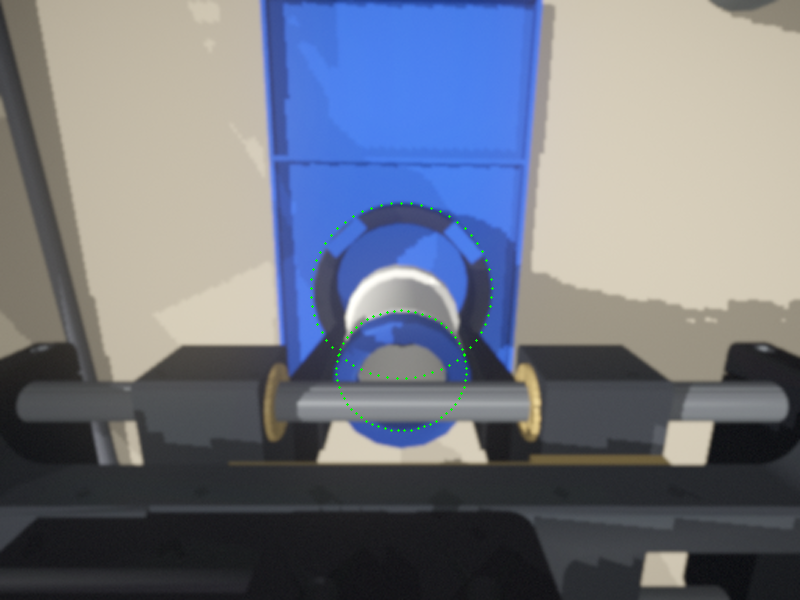

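The ring outline fits at (402,290), and the thimble hangs upright above it. I'm lowering it.

Emit:
drive_tool(
  increments=[
    {"jaw": 1,"translation": [0,0,0.02],"angular": [0,0,0]},
    {"jaw": 1,"translation": [0,0,0.05],"angular": [0,0,0]},
    {"jaw": 1,"translation": [0,0,0.08],"angular": [0,0,0]},
    {"jaw": 1,"translation": [0,0,0.11],"angular": [0,0,0]},
    {"jaw": 1,"translation": [0,0,0.13],"angular": [0,0,0]},
    {"jaw": 1,"translation": [0,0,0.145],"angular": [0,0,0]},
    {"jaw": 1,"translation": [0,0,0.154],"angular": [0,0,0]},
    {"jaw": 1,"translation": [0,0,0.158],"angular": [0,0,0]},
    {"jaw": 1,"translation": [0,0,0.161],"angular": [0,0,0]},
    {"jaw": 1,"translation": [0,0,0.161],"angular": [0,0,0]},
    {"jaw": 1,"translation": [0,0,0.161],"angular": [0,0,0]},
  ],
  newtons=15,
)

```text
time: 17.87
position: [0.4979, 0.2841, 0.0729]
orientation: [[1.0, 0.0, 0.001], [0.0, -1.0, 0.001], [0.001, -0.001, -1.0]]
force: [0.2, 0.1, -1.2]
width: 0.0475
grasp_force: 15.0
```

Emit:
drive_tool(
  increments=[
    {"jaw": 1,"translation": [0,0,0.002],"angular": [0,0,0]},
    {"jaw": 1,"translation": [0,0,0.004],"angular": [0,0,0]},
    {"jaw": 1,"translation": [0,0,0.004],"angular": [0,0,0]},
    {"jaw": 1,"translation": [0,0,0.004],"angular": [0,0,0]},
  ],
)

```text
time: 18.2
position: [0.4979, 0.2842, 0.0712]
orientation: [[1.0, 0.0, 0.001], [0.0, -1.0, 0.001], [0.001, -0.001, -1.0]]
force: [-1.3, -0.7, 3.9]
width: 0.0472
grasp_force: 15.0
```

Emit:
drive_tool(
  increments=[
    {"jaw": 0.45,"translation": [0,0,0],"angular": [0,0,0]},
    {"jaw": 0.38,"translation": [0,0,0],"angular": [0,0,0]},
    {"jaw": 0.3,"translation": [0,0,0],"angular": [0,0,0]},
    {"jaw": 0.3,"translation": [0,0,0],"angular": [0,0,0]},
    {"jaw": 0.3,"translation": [0,0,-0.02],"angular": [0,0,0]},
    {"jaw": 0.3,"translation": [0,0,-0.06],"angular": [0,0,0]},
    {"jaw": 0.3,"translation": [0,0,-0.12],"angular": [0,0,0]},
    {"jaw": 0.3,"translation": [0,0,-0.18],"angular": [0,0,0]},
    {"jaw": 0.3,"translation": [0,0,-0.24],"angular": [0,0,0]},
    {"jaw": 0.3,"translation": [0.02,0.05,-0.27],"angular": [0,0,0]},
    {"jaw": 0.3,"translation": [0.03,0.12,-0.27],"angular": [0,0,0]},
    {"jaw": 0.3,"translation": [0.05,0.2,-0.27],"angular": [0,0,0]},
    {"jaw": 0.3,"translation": [0.06,0.28,-0.27],"angular": [0,0,0]},
    {"jaw": 0.3,"translation": [0.08,0.36,-0.27],"angular": [0,0,0]},
    {"jaw": 0.3,"translation": [0.09,0.44,-0.27],"angular": [0,0,0]},
    {"jaw": 0.3,"translation": [0.11,0.52,-0.27],"angular": [0,0,0]},
    {"jaw": 0.3,"translation": [0.125,0.6,-0.27],"angular": [0,0,0]},
    {"jaw": 0.3,"translation": [0.14,0.67,-0.27],"angular": [0,0,0]},
    {"jaw": 0.3,"translation": [0.15,0.72,-0.27],"angular": [0,0,0]},
    {"jaw": 0.3,"translation": [0.151,0.752,-0.27],"angular": [0,0,0]},
  ],
)

```text
time: 19.87
position: [0.5734, -0.0951, 0.206]
orientation: [[1.0, -0.003, 0.001], [-0.003, -1.0, -0.001], [0.001, 0.001, -1.0]]
force: [-0.2, 0.6, -0.2]
width: 0.067
grasp_force: 0.0
```

Run:
```python
from h import *
s=readout.get_state(); print(s['position'],s['width'],s['force'])
a=grab('side','s3.png')[130:384,120:420,::-1]
cv2.imwrite('pics/s3b.png',cv2.resize(a,None,fx=2.3,fy=2.3,interpolation=cv2.INTER_CUBIC))
```

```text
[ 0.57335322 -0.09514534  0.20600177] 0.06701963219752845 [-0.23227349  0.58458335 -0.1884653 ]
```

View pics/s3b.png

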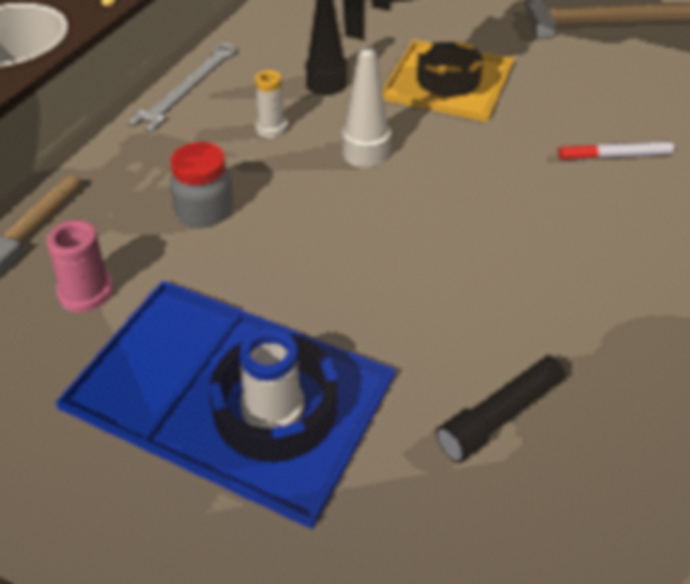

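The thimble stands in the blue ring, crop (270,385). The cone is next.

Emit:
drive_tool(
  increments=[
    {"jaw": 0.3,"translation": [0,0,0],"angular": [0,0,0]},
    {"jaw": 0.3,"translation": [0,0,0.02],"angular": [0,0,0]},
    {"jaw": 0.3,"translation": [0,0,0.06],"angular": [0,0,0]},
    {"jaw": 0.3,"translation": [0,0,0.1],"angular": [0,0,0]},
    {"jaw": 0.3,"translation": [0,0,0.14],"angular": [0,0,0]},
    {"jaw": 0.3,"translation": [0,0,0.165],"angular": [0,0,0]},
    {"jaw": 0.3,"translation": [0,0,0.176],"angular": [0,0,0]},
    {"jaw": 0.3,"translation": [0,0,0.176],"angular": [0,0,0]},
    {"jaw": 0.45,"translation": [0,0,0.176],"angular": [0,0,0]},
    {"jaw": 0.55,"translation": [0,0,0.176],"angular": [0,0,0]},
    {"jaw": 0.62,"translation": [0,0,0.176],"angular": [0,0,0]},
    {"jaw": 0.66,"translation": [0,0,0.176],"angular": [0,0,0]},
    {"jaw": 0.7,"translation": [0,0,0.176],"angular": [0,0,0]},
    {"jaw": 0.75,"translation": [0,0,0.176],"angular": [0,0,0]},
    {"jaw": 0.8,"translation": [0,0,0.176],"angular": [0,0,0]},
    {"jaw": 1,"translation": [0,0,0.176],"angular": [0,0,0]},
    {"jaw": 1,"translation": [0,0,0.176],"angular": [0,0,0]},
    {"jaw": 1,"translation": [0,0,0.176],"angular": [0,0,0]},
    {"jaw": 1,"translation": [0,0,0.176],"angular": [0,0,0]},
  ],
  newtons=30,
)

```text
time: 21.5
position: [0.5733, -0.0925, 0.1177]
orientation: [[1.0, -0.0, 0.001], [-0.0, -1.0, -0.001], [0.001, 0.001, -1.0]]
force: [0.2, -1.6, 3.8]
width: 0.0328
grasp_force: 29.9
```

Emit:
drive_tool(
  increments=[
    {"jaw": 1,"translation": [0,0,-0.005],"angular": [0,0,0]},
    {"jaw": 1,"translation": [0,0,-0.015],"angular": [0,0,0]},
    {"jaw": 1,"translation": [0,0,-0.03],"angular": [0,0,0]},
    {"jaw": 1,"translation": [0,0,-0.05],"angular": [0,0,0]},
    {"jaw": 1,"translation": [0,0,-0.07],"angular": [0,0,0]},
    {"jaw": 1,"translation": [0,-0.005,-0.085],"angular": [0,0,0]},
    {"jaw": 1,"translation": [0,-0.015,-0.095],"angular": [0,0,0]},
    {"jaw": 1,"translation": [0,-0.03,-0.1],"angular": [0,0,0]},
    {"jaw": 1,"translation": [0,-0.05,-0.1],"angular": [0,0,0]},
    {"jaw": 1,"translation": [0,-0.08,-0.1],"angular": [0,0,0]},
    {"jaw": 1,"translation": [0,-0.11,-0.1],"angular": [0,0,0]},
    {"jaw": 1,"translation": [0,-0.15,-0.1],"angular": [0,0,0]},
    {"jaw": 1,"translation": [0,-0.19,-0.1],"angular": [0,0,0]},
    {"jaw": 1,"translation": [0,-0.23,-0.1],"angular": [0,0,0]},
    {"jaw": 1,"translation": [0,-0.27,-0.1],"angular": [0,0,0]},
    {"jaw": 1,"translation": [0,-0.3,-0.1],"angular": [0,0,0]},
    {"jaw": 1,"translation": [0,-0.33,-0.1],"angular": [0,0,0]},
    {"jaw": 1,"translation": [0,-0.35,-0.1],"angular": [0,0,0]},
    {"jaw": 1,"translation": [0,-0.36,-0.1],"angular": [0,0,0]},
    {"jaw": 1,"translation": [0,-0.36,-0.1],"angular": [0,0,0]},
  ],
)

```text
time: 23.17
position: [0.5725, 0.0891, 0.1668]
orientation: [[1.0, 0.002, -0.001], [0.002, -1.0, 0.0], [-0.001, -0.0, -1.0]]
force: [0.3, -0.9, -3.8]
width: 0.033
grasp_force: 29.4
```

Emit:
drive_tool(
  increments=[
    {"jaw": 1,"translation": [0.003,-0.01,0],"angular": [0,0,0]},
    {"jaw": 1,"translation": [0.008,-0.03,0],"angular": [0,0,0]},
    {"jaw": 1,"translation": [0.015,-0.06,0],"angular": [0,0,0]},
    {"jaw": 1,"translation": [0.025,-0.09,0],"angular": [0,0,0]},
    {"jaw": 1,"translation": [0.035,-0.13,0],"angular": [0,0,0]},
    {"jaw": 1,"translation": [0.045,-0.17,0],"angular": [0,0,0]},
    {"jaw": 1,"translation": [0.055,-0.21,0],"angular": [0,0,0]},
    {"jaw": 1,"translation": [0.065,-0.25,0],"angular": [0,0,0]},
    {"jaw": 1,"translation": [0.075,-0.28,0],"angular": [0,0,0]},
    {"jaw": 1,"translation": [0.085,-0.31,0],"angular": [0,0,0]},
    {"jaw": 1,"translation": [0.093,-0.34,0],"angular": [0,0,0]},
    {"jaw": 1,"translation": [0.1,-0.365,0],"angular": [0,0,0]},
    {"jaw": 1,"translation": [0.104,-0.38,0],"angular": [0,0,0]},
    {"jaw": 1,"translation": [0.105,-0.389,0],"angular": [0,0,0]},
    {"jaw": 1,"translation": [0.105,-0.389,0.02],"angular": [0,0,0]},
    {"jaw": 1,"translation": [0.105,-0.389,0.04],"angular": [0,0,0]},
    {"jaw": 1,"translation": [0.105,-0.389,0.06],"angular": [0,0,0]},
    {"jaw": 1,"translation": [0.105,-0.389,0.07],"angular": [0,0,0]},
    {"jaw": 1,"translation": [0.105,-0.389,0.07],"angular": [0,0,0]},
    {"jaw": 1,"translation": [0.105,-0.389,0.07],"angular": [0,0,0]},
  ],
)

```text
time: 24.83
position: [0.6248, 0.2817, 0.131]
orientation: [[1.0, -0.001, -0.002], [-0.001, -1.0, -0.001], [-0.002, 0.001, -1.0]]
force: [-0.4, -0.5, -3.2]
width: 0.0327
grasp_force: 29.4
```

Run:
```python
from h import *
s=readout.get_state(); print(s['position'],s['width'],s['force'])
a=grab('side','s4.png')[130:384,120:420,::-1]
cv2.imwrite('pics/s4b.png',cv2.resize(a,None,fx=2.3,fy=2.3,interpolation=cv2.INTER_CUBIC))
```

```text
[0.62482793 0.28170853 0.13102827] 0.032705531043509706 [-0.40365046 -0.51829253 -3.22261618]
```

View pics/s4b.png

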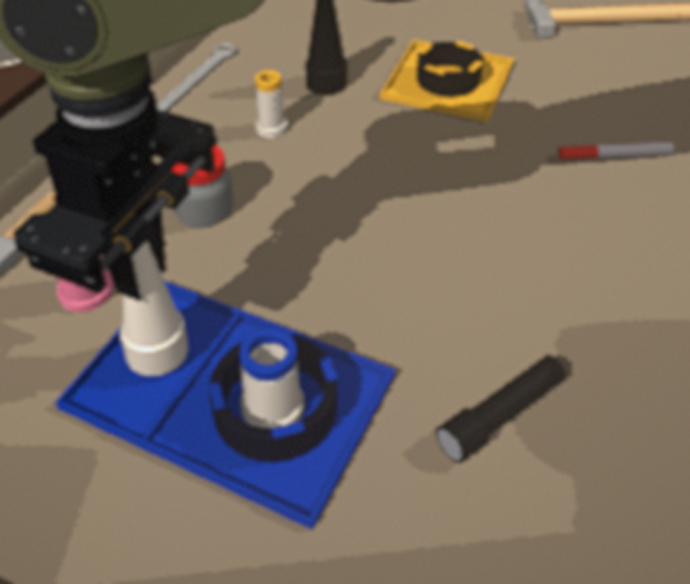

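The cone hangs upright over the small bay, with its foot at crop (155,355). I'm lowering it.

Emit:
drive_tool(
  increments=[
    {"jaw": 1,"translation": [0,0,0.005],"angular": [0,0,0]},
    {"jaw": 1,"translation": [0,0,0.01],"angular": [0,0,0]},
    {"jaw": 1,"translation": [0,0,0.014],"angular": [0,0,0]},
    {"jaw": 1,"translation": [0,0,0.017],"angular": [0,0,0]},
    {"jaw": 1,"translation": [0,0,0.019],"angular": [0,0,0]},
    {"jaw": 1,"translation": [0,0,0.02],"angular": [0,0,0]},
    {"jaw": 1,"translation": [0,0,0.02],"angular": [0,0,0]},
    {"jaw": 1,"translation": [0,0,0.02],"angular": [0,0,0]},
  ],
)

```text
time: 25.55
position: [0.6254, 0.2824, 0.1222]
orientation: [[1.0, 0.0, 0.0], [0.0, -1.0, 0.0], [0.0, -0.0, -1.0]]
force: [-0.1, -0.6, -3.6]
width: 0.0328
grasp_force: 29.4
```

Emit:
drive_tool(
  increments=[
    {"jaw": 1,"translation": [0,0,0.0015],"angular": [0,0,0]},
    {"jaw": 1,"translation": [0,0,0.003],"angular": [0,0,0]},
    {"jaw": 1,"translation": [0,0,0.004],"angular": [0,0,0]},
    {"jaw": 1,"translation": [0,0,0.004],"angular": [0,0,0]},
  ],
  newtons=20,
)

```text
time: 25.88
position: [0.6257, 0.2825, 0.1209]
orientation: [[1.0, 0.0, 0.001], [0.0, -1.0, 0.0], [0.001, -0.0, -1.0]]
force: [-0.9, -0.2, 0.6]
width: 0.033
grasp_force: 19.8
```

Emit:
drive_tool(
  increments=[
    {"jaw": 0.62,"translation": [0,0,0],"angular": [0,0,0]},
    {"jaw": 0.55,"translation": [0,0,0],"angular": [0,0,0]},
    {"jaw": 0.45,"translation": [0,0,0],"angular": [0,0,0]},
    {"jaw": 0.35,"translation": [0,0,0],"angular": [0,0,0]},
    {"jaw": 0.35,"translation": [0,0,-0.02],"angular": [0,0,0]},
    {"jaw": 0.35,"translation": [0,0,-0.06],"angular": [0,0,0]},
    {"jaw": 0.35,"translation": [0,0,-0.12],"angular": [0,0,0]},
    {"jaw": 0.35,"translation": [0,0,-0.18],"angular": [0,0,0]},
    {"jaw": 0.35,"translation": [0,0.03,-0.19],"angular": [0,0,0]},
    {"jaw": 0.35,"translation": [0.03,0.1,-0.19],"angular": [0,0,0]},
    {"jaw": 0.35,"translation": [0.05,0.18,-0.19],"angular": [0,0,0]},
    {"jaw": 0.35,"translation": [0.07,0.26,-0.19],"angular": [0,0,0]},
    {"jaw": 0.35,"translation": [0.09,0.34,-0.19],"angular": [0,0,0]},
    {"jaw": 0.35,"translation": [0.11,0.42,-0.19],"angular": [0,0,0]},
    {"jaw": 0.35,"translation": [0.12,0.5,-0.19],"angular": [0,0,0]},
    {"jaw": 0.35,"translation": [0.13,0.58,-0.19],"angular": [0,0,0]},
    {"jaw": 0.35,"translation": [0.14,0.65,-0.19],"angular": [0,0,0]},
    {"jaw": 0.35,"translation": [0.15,0.71,-0.19],"angular": [0,0,0]},
    {"jaw": 0.35,"translation": [0.15,0.739,-0.19],"angular": [0,0,0]},
    {"jaw": 0.35,"translation": [0.15,0.739,-0.19],"angular": [0,0,0]},
  ],
)

```text
time: 27.55
position: [0.7001, -0.0906, 0.2152]
orientation: [[1.0, -0.004, -0.0], [-0.004, -1.0, -0.001], [-0.0, 0.001, -1.0]]
force: [-0.5, -0.1, 0.1]
width: 0.0617
grasp_force: 0.0
```

Run:
```python
from h import *
s=readout.get_state(); print(s['position'],s['width'],s['force'])
im=grab('wrist','w3.png'); t=grab('top','t4.png'); sd=grab('side','s5.png')
f=lambda a:np.ascontiguousarray(a[:,:,::-1])
b=f(im)
for (x,y,z,rad) in((.7009,-.0871,.08,.016),(.6815,-.2077,.034,.029)):
    for a in np.linspace(0,2*np.pi,40):
        u=proj('wrist',[x+rad*np.cos(a),y+rad*np.sin(a),z],s); cv2.circle(b,tuple(int(k) for k in u),1,(0,255,0),-1)
m=np.vstack([cv2.resize(b,(400,300)),cv2.resize(f(t[100:250,100:300]),(400,300))])
m=np.hstack([m,cv2.resize(f(sd[130:384,100:270]),(400,600))])
cv2.imwrite('pics/m.png',m)
```

```text
[ 0.70008995 -0.0905757   0.2151701 ] 0.06173225003604468 [-0.48224254 -0.1071165   0.05435857]
```

View pics/m.png

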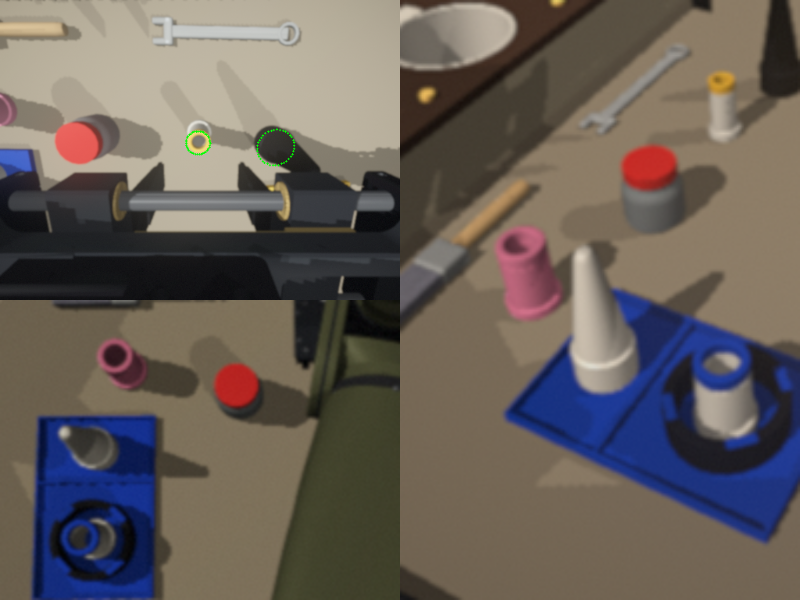

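The cone stands upright in the small bay at (605,330) on the right. The small thimble's outline matches, at (198,140). I'm grasping it now.

Emit:
drive_tool(
  increments=[
    {"jaw": 0.35,"translation": [0,0,0],"angular": [0,0,0]},
    {"jaw": 0.35,"translation": [0,0,0.03],"angular": [0,0,0]},
    {"jaw": 0.35,"translation": [0,0,0.08],"angular": [0,0,0]},
    {"jaw": 0.35,"translation": [0,0,0.13],"angular": [0,0,0]},
    {"jaw": 0.35,"translation": [0,0,0.18],"angular": [0,0,0]},
    {"jaw": 0.35,"translation": [0,0,0.22],"angular": [0,0,0]},
    {"jaw": 0.35,"translation": [0,0,0.255],"angular": [0,0,0]},
    {"jaw": 0.35,"translation": [0,0,0.28],"angular": [0,0,0]},
    {"jaw": 0.35,"translation": [0,0,0.294],"angular": [0,0,0]},
    {"jaw": 0.35,"translation": [0,0,0.294],"angular": [0,0,0]},
    {"jaw": 0.45,"translation": [0,0,0.294],"angular": [0,0,0]},
    {"jaw": 0.55,"translation": [0,0,0.294],"angular": [0,0,0]},
    {"jaw": 0.6,"translation": [0,0,0.294],"angular": [0,0,0]},
    {"jaw": 0.64,"translation": [0,0,0.294],"angular": [0,0,0]},
    {"jaw": 0.68,"translation": [0,0,0.294],"angular": [0,0,0]},
    {"jaw": 0.72,"translation": [0,0,0.294],"angular": [0,0,0]},
    {"jaw": 0.8,"translation": [0,0,0.294],"angular": [0,0,0]},
    {"jaw": 1,"translation": [0,0,0.294],"angular": [0,0,0]},
    {"jaw": 1,"translation": [0,0,0.294],"angular": [0,0,0]},
    {"jaw": 1,"translation": [0,0,0.294],"angular": [0,0,0]},
  ],
  newtons=20,
)

```text
time: 29.37
position: [0.7009, -0.0873, 0.0691]
orientation: [[1.0, 0.0, 0.001], [0.0, -1.0, -0.0], [0.001, 0.0, -1.0]]
force: [-0.4, 0.0, 5.1]
width: 0.0326
grasp_force: 20.0
```

Emit:
drive_tool(
  increments=[
    {"jaw": 1,"translation": [0,0,-0.01],"angular": [0,0,0]},
    {"jaw": 1,"translation": [0,0,-0.03],"angular": [0,0,0]},
    {"jaw": 1,"translation": [0,0,-0.06],"angular": [0,0,0]},
    {"jaw": 1,"translation": [0,0,-0.1],"angular": [0,0,0]},
    {"jaw": 1,"translation": [-0.01,0,-0.14],"angular": [0,0,0]},
    {"jaw": 1,"translation": [-0.03,0,-0.17],"angular": [0,0,0]},
    {"jaw": 1,"translation": [-0.06,0,-0.18],"angular": [0,0,0]},
    {"jaw": 1,"translation": [-0.1,0,-0.18],"angular": [0,0,0]},
    {"jaw": 1,"translation": [-0.14,0,-0.18],"angular": [0,0,0]},
    {"jaw": 1,"translation": [-0.18,0.01,-0.18],"angular": [0,0,0]},
    {"jaw": 1,"translation": [-0.22,0.03,-0.18],"angular": [0,0,0]},
    {"jaw": 1,"translation": [-0.26,0.06,-0.18],"angular": [0,0,0]},
    {"jaw": 1,"translation": [-0.29,0.1,-0.18],"angular": [0,0,0]},
    {"jaw": 1,"translation": [-0.31,0.15,-0.18],"angular": [0,0,0]},
    {"jaw": 1,"translation": [-0.325,0.2,-0.18],"angular": [0,0,0]},
    {"jaw": 1,"translation": [-0.333,0.25,-0.18],"angular": [0,0,0]},
    {"jaw": 1,"translation": [-0.333,0.3,-0.18],"angular": [0,0,0]},
    {"jaw": 1,"translation": [-0.333,0.345,-0.18],"angular": [0,0,0]},
    {"jaw": 1,"translation": [-0.333,0.375,-0.18],"angular": [0,0,0]},
    {"jaw": 1,"translation": [-0.333,0.392,-0.18],"angular": [0,0,0]},
  ],
)

```text
time: 31.03
position: [0.5339, -0.2849, 0.1592]
orientation: [[1.0, -0.002, 0.001], [-0.002, -1.0, -0.001], [0.001, 0.001, -1.0]]
force: [0.7, 0.3, -0.2]
width: 0.0323
grasp_force: 20.0
```

Emit:
drive_tool(
  increments=[
    {"jaw": 1,"translation": [0,0,0],"angular": [0,0,0]},
    {"jaw": 1,"translation": [0,0,0],"angular": [0,0,0]},
  ],
)

```text
time: 31.2
position: [0.5339, -0.2828, 0.1583]
orientation: [[1.0, -0.0, -0.0], [-0.0, -1.0, 0.001], [-0.0, -0.001, -1.0]]
force: [-0.4, -0.1, -1.1]
width: 0.0326
grasp_force: 20.0
```

Run:
```python
from h import *
s=readout.get_state(); print(s['position'],s['width'],s['force'])
im=grab('wrist','w4.png')
b=cv2.resize(im[:,:,::-1],(800,600),interpolation=cv2.INTER_CUBIC)
for (x,y,z,rad) in((.5343,-.2842,.039,.044),(.5343,-.2842,.039,.034)):
    for a in np.linspace(0,2*np.pi,60):
        u=proj('wrist',[x+rad*np.cos(a),y+rad*np.sin(a),z],s)*1.5625
        cv2.circle(b,tuple(int(k) for k in u),1,(0,255,0),-1)
cv2.imwrite('pics/w4b.png',b)
```

```text
[ 0.53394038 -0.282754    0.15830727] 0.032586301597912364 [-0.42030753 -0.14064703 -1.06837716]
```

View pics/w4b.png

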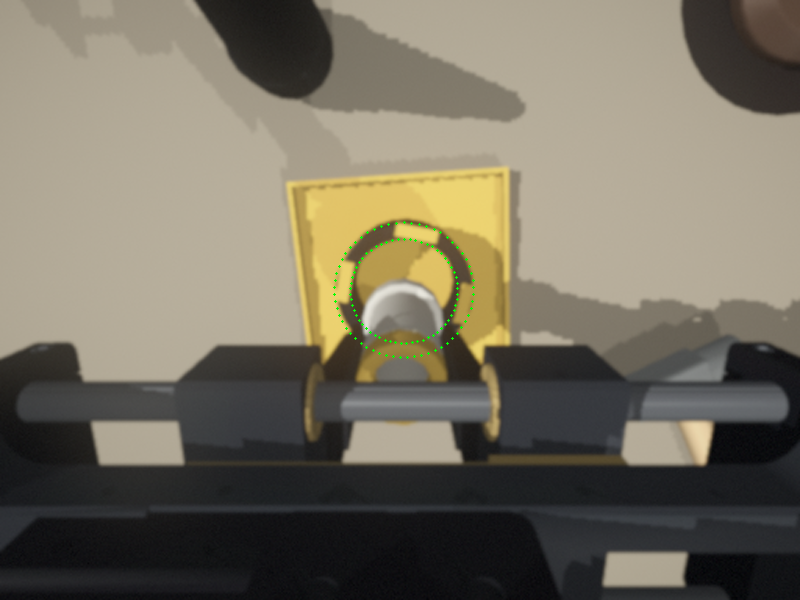

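The ring outline fits at (404,290), and the thimble is centred above it. I'm lowering it.

Emit:
drive_tool(
  increments=[
    {"jaw": 1,"translation": [0,0,0.02],"angular": [0,0,0]},
    {"jaw": 1,"translation": [0,0,0.05],"angular": [0,0,0]},
    {"jaw": 1,"translation": [0,0,0.08],"angular": [0,0,0]},
    {"jaw": 1,"translation": [0,0,0.11],"angular": [0,0,0]},
    {"jaw": 1,"translation": [0,0,0.135],"angular": [0,0,0]},
    {"jaw": 1,"translation": [0,0,0.15],"angular": [0,0,0]},
    {"jaw": 1,"translation": [0,0,0.16],"angular": [0,0,0]},
    {"jaw": 1,"translation": [0,0,0.166],"angular": [0,0,0]},
    {"jaw": 1,"translation": [0,0,0.169],"angular": [0,0,0]},
    {"jaw": 1,"translation": [0,0,0.169],"angular": [0,0,0]},
    {"jaw": 1,"translation": [0,0,0.169],"angular": [0,0,0]},
  ],
  newtons=15,
)

```text
time: 32.17
position: [0.5343, -0.2835, 0.0745]
orientation: [[1.0, -0.0, 0.001], [-0.0, -1.0, -0.001], [0.001, 0.001, -1.0]]
force: [-0.5, 0.2, -0.7]
width: 0.0322
grasp_force: 15.0
```

Emit:
drive_tool(
  increments=[
    {"jaw": 1,"translation": [0,0,0.002],"angular": [0,0,0]},
    {"jaw": 1,"translation": [0,0,0.004],"angular": [0,0,0]},
    {"jaw": 1,"translation": [0,0,0.005],"angular": [0,0,0]},
    {"jaw": 1,"translation": [0,0,0.005],"angular": [0,0,0]},
    {"jaw": 1,"translation": [0,0,0.005],"angular": [0,0,0]},
  ],
)

```text
time: 32.58
position: [0.5343, -0.2835, 0.072]
orientation: [[1.0, -0.0, 0.001], [-0.0, -1.0, -0.001], [0.001, 0.001, -1.0]]
force: [-1.5, -0.3, 4.0]
width: 0.0323
grasp_force: 15.0
```

Contact is made. I'll release and rise, then back off.

Emit:
drive_tool(
  increments=[
    {"jaw": 0.62,"translation": [0,0,0],"angular": [0,0,0]},
    {"jaw": 0.55,"translation": [0,0,0],"angular": [0,0,0]},
    {"jaw": 0.45,"translation": [0,0,0],"angular": [0,0,0]},
    {"jaw": 0.4,"translation": [0,0,0],"angular": [0,0,0]},
    {"jaw": 0.4,"translation": [0,0,-0.02],"angular": [0,0,0]},
    {"jaw": 0.4,"translation": [0,0,-0.06],"angular": [0,0,0]},
    {"jaw": 0.4,"translation": [0,0,-0.12],"angular": [0,0,0]},
    {"jaw": 0.4,"translation": [0,0,-0.18],"angular": [0,0,0]},
    {"jaw": 0.4,"translation": [0,0,-0.24],"angular": [0,0,0]},
    {"jaw": 0.4,"translation": [0,0,-0.3],"angular": [0,0,0]},
    {"jaw": 0.4,"translation": [-0.1,0.05,-0.34],"angular": [0,0,0]},
    {"jaw": 0.4,"translation": [-0.2,0.1,-0.34],"angular": [0,0,0]},
    {"jaw": 0.4,"translation": [-0.25,0.2,-0.34],"angular": [0,0,0]},
    {"jaw": 0.4,"translation": [-0.25,0.3,-0.34],"angular": [0,0,0]},
    {"jaw": 0.4,"translation": [-0.25,0.4,-0.34],"angular": [0,0,0]},
    {"jaw": 0.4,"translation": [-0.25,0.4,-0.34],"angular": [0,0,0]},
    {"jaw": 0.4,"translation": [-0.25,0.4,-0.34],"angular": [0,0,0]},
    {"jaw": 0.4,"translation": [-0.25,0.4,-0.34],"angular": [0,0,0]},
  ],
)

```text
time: 34.08
position: [0.4078, -0.4855, 0.2414]
orientation: [[1.0, -0.004, -0.0], [-0.004, -1.0, -0.0], [-0.0, 0.0, -1.0]]
force: [0.3, -0.5, -0.3]
width: 0.0573
grasp_force: 0.0
```

Run:
```python
from h import *
t=grab('top','t5.png'); sd=grab('side','s6.png')
f=lambda a:np.ascontiguousarray(a[:,:,::-1])
m=np.vstack([cv2.resize(f(t[110:260,100:400]),(600,300)),cv2.resize(f(sd[100:364,130:394]),(600,300)) ])
cv2.imwrite('pics/fin.png',m)
```

```text
(no output)
```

View pics/fin.png

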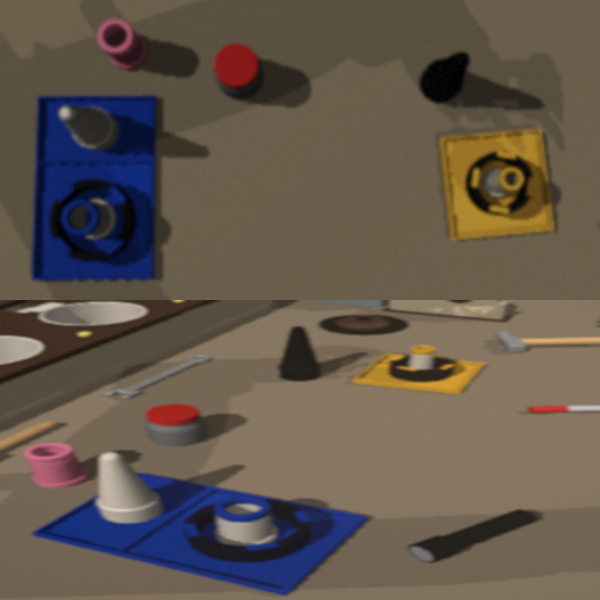

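The final picture shows every part upright in its bay, with the rings around their thimbles at (94,220) and (500,180). The pot is unmoved at (238,68), so I'm handing in.

```bash
python3 -c "
from h import *
print(r.sign_off())"
```

```text
the job is handed in; nothing more can be done
None
```

I made up both kits and handed the job in at about 34 s of the 128 s allowed; the last pictures show every part upright in its bay and the pot where it stood, but the hand-in returned no verdict.

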